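# Dock a converter module and start its test

## Robot

A 6-joint arm with a two-finger parallel gripper is mounted at the origin on a cart in front of the work surface, level with it; the furniture and walls round the work are solid. World frame = base frame: x ahead of the robot, y to its left, z up, the work surface at z = 0. Lengths are in mm, angles in rad, forces in N, time in s.
With the tool pointing down it reaches from about 350 to 775 mm from the base axis. Payload 7.3 kg.
Tool frame: the origin (TCP) lies midway between the tips of the shut fingers; the grasp point (between the pads) lies 19 mm behind it (robot.grip_point_offset is the distance from the TCP to the grasp point, in mm); z points along the fingers, y is the direction in which the jaws open and shut (so a half turn about z gives the same grasp; the last joint's range is limited). The gripper opens to 92 mm and grips with 3 to 60 N. Pads are 19 mm wide; open, the fingers measure 130 mm over their backs; the gripper's body (75 mm by 190 mm) begins 47 mm behind the grasp point.
Start: joints at [1.138, 0.342, 1.524, -0, 1.275, -0.146], TCP at [148.499, 503.58, 226.741] pointing down, gripper open.
Joint ranges: [-2.53, 2.53], [-0.77, 2.02], [0.04, 2.7], [-1, 4.14], [0.28, 2.66], [-3.11, 3.11]. Speed limits (rad/s): [2.57, 2.57, 3.14, 3.14, 3.14, 3.14].

## Interface

Orientations are given as a rotation vector (axis times angle).
In Python, from rig import robot gives the robot as it stands. The module is installed in compiled form; this text tells all that it offers.
- The arm moves only by the tool jog_arm, never from a script. Its argument "commands" is a list of rows, each a list of 3 entries, a list of its own where there are three numbers: the finger opening in cm, from 0 to 9.18, then the shift along the world's x, y, z in cm, then the turn about the world's z in degrees. In form: [[gripper, [tx, ty, tz], spin], ...]. A call has 1 to 20 rows; each row shifts and turns the pose as measured when the row begins; what a row does not reach is not made up. A row lasts 1/12 s, in which the tool goes at most 41.7 mm and 7.16 degrees, less where a joint would pass 70% of its speed; a pose out of reach is approached as far as the arm can. A call is refused whole if a number of a shift passes 4.17 or a number of a turn 7.16, either way. A call with a gripper value outside its range is refused whole. The fingers move at their own pace and stop on an object; "force" is the grip in N (left out, the last holds). Time passes only in rows, so rows that do not move let the fingers close. It gives the time, the measured TCP pose, the force and the opening at its end, in the units of the state.
- robot.get_state(): the state, without advancing time (a new reading comes with each control period).
- robot.grab_frame(name): name is "scene" or "top" or "wrist"; returns a dict with "frame" (384x512x3 uint8, red, green, blue), "camera_matrix" (3x3 intrinsics, pixels), "xyz" and "rotation" of the camera in the world; the wrist camera has in their place "mount" (4x4, takes a point from camera to tool coordinates, whose origin is the TCP and whose axes are the flange's). Camera axes: x right, y up, looking along -z (the intrinsics and any distortion apply to the point x, -y, -z); pixel columns grow to the right and rows downward; lengths in mm; the calibration is good to about 2 mm. A picture is of the moment at which its call begins: read the wrist's pose just before it. There is no depth.
- robot.close_job(): hands the job in, once; it reports no verdict.
The state is a dict: "t": time; "joint_pos": joint angles; "qvel": joint speeds; "tau": joint torques, N m; "tool_pos": TCP position; "tcp_rot": TCP orientation; "force": force on the tool from outside, world axes, zero at the start; "torque": the same for the moment, N m; "grip_width": finger opening in mm.
Only numpy, scipy, OpenCV 4.12 (cv2) and the standard library are available. Lean on these libraries where they do the work, as an engineer would, in place of code of your own. Each camera call takes 0.05 s, during which the arm holds its last target. There are 200 camera calls.

## Task

Slide the converter module along the baseboard, plug end first, between the two guide rails of the test dock and push it fully home, until both spring catches have snapped shut behind it. Then press the round start button on top of the dock all the way down, and let go. Only push: never pick the module up or tip it, and leave the other things on the desk where they are.

Things in the scene. Friction and masses are not known exactly. Their poses are not given: they have to be found in the camera images.
- module: Loose plug-in electronic module lying flat on the dock's baseboard: aluminium slab 100 mm long (its x), 72 mm wide, 12 mm high, a green circuit board and parts on top, about 0.3 kg. Origin: centre of its underside; x points from its back plate to its plug, z up. It starts in front of the rails' mouth, plug roughly towards it, up to 30 mm to one side and 0.3 rad askew.
- module_back (a point): Centre of the outer face of the module's flat upright back plate (72 mm wide, 26 mm high, reaching down to the baseboard): 50 mm behind the module's origin, 13 mm up. This is the face to push. The plate is the module's highest part.
- module_plug (a point): Tip of the black plug tongue (34 mm wide, 7 mm thick) that sticks out 12 mm from the front end of the slab: 62 mm ahead of the module's origin, 7.5 mm up.
- dock: Test dock, fixed on the desk: a grey baseboard 180 mm wide, 10 mm thick, its top at z = 10 mm, with two aluminium rails 16 mm high on it from x = 0 to 108 mm, 75 mm clear between them, flaring in front to a mouth 100 mm wide at x = -27 mm. Board from x = -205 to 185 mm. Origin: on the desk, midway between the rails at the front of their straight part; x is the way in, y left of it.
- dock_home (a point): Where the module's origin lies when it is fully home, on the baseboard: 64 mm along the dock's x axis. The module can be pushed 3 mm beyond, against the head. A sprung contact comb in the socket meets the plug 6 mm before home and pushes back, with 7 N at home and 10 N at the stop; drag adds a few newtons. Push to the stop, then let go: it springs back onto the catches.
- dock_socket (a point): Centre of the slot for the plug (40 mm wide, 14 mm high) in the front face of the test head, a grey box behind the rails from x = 116 to 181 mm of the dock, 112 mm wide, its top 38 mm above the baseboard, with the start button on it.
- catch_left (a joint): Spring catch in the left (+y) rail: bevelled brass bolt, 2 to 11 mm above the board, standing 7 mm into the gap, slope to the mouth, flat side at x = 14 mm of the dock; 61 mm is free between the two catches. Value in m: 0 = fully out (shut). The passing module pushes it back 4 to 7 mm; once the back plate has passed, it springs out behind it to 0.
- catch_right (a joint): The same catch in the right (-y) rail, mirrored.
- start_button (a joint): Travel of the start button in m: 0 = up, 0.005 = all the way down; it is a spring push button that takes about 4 N and comes up again by itself.
- start_button_top (a point): Centre of the top face of the round start button (26 mm across), on top of the dock's head, 147 mm along the dock's x axis; it is pressed straight down.
- bench_block: Bystander: loose scorched wooden block, 70 x 125 x 20 mm, lying further to the left. Origin at the centre of its underside.
- solder_reel: Bystander: loose reel of solder, 86 x 62 x 35 mm, standing beyond the baseboard as seen from the robot. Origin at the centre of its underside.
- screwdriver: Bystander: loose small screwdriver with a red handle, 160 mm long, 22 mm high, lying to the left of the baseboard. Origin under its middle.
- magnifier_lamp: Furniture to keep clear of, fixed: magnifier lamp at the back left. Its black ring head, 230 mm across and 130 to 240 mm above the desk, hangs over x = 0.58 to 0.82, y = 0.15 to 0.40 m; its arm runs to the right from there at x = 0.75 to 0.80, above 0.30 m. Origin at the low end of the arm.

How it is judged:
By the outcome, as a careful person would: the job done as asked, in the order asked, and still so for the second after the job is handed in, with the robot touching nothing.
It also fails if it takes over 64 s, if anything falls off the work surface, if the arm or the gripper's body presses on something with over 40 N, if the wrist force passes 120 N, or if a joint passes its speed limit or range.

## Working session

There is one attempt and no reset: what is moved stays moved. The work goes in short steps, Python scripts to look and compute and a tool call to move; the robot and the scene stay as the last step left them, time stands still between calls to the robot, and variables do not carry over. Pictures are saved under pics/ and viewed, about 8 in all and at most 12, crops included, and the job is handed in when it is done.

Besides the shell and the picture viewer there is one more tool, called after "Emit:" as name(argument=value, ...), one argument or row to a line, values as JSON. jog_arm: Moves the arm, as the interface text tells. Its arguments: {"type":"object","properties":{"commands":{"type":"array"},"force":{"type":"number"}},"required":["commands"]}

```bash
mkdir -p pics
cat > h.py <<'E'
import numpy as np, cv2
from rig import robot
def grab(n,f):
    g=robot.grab_frame(n); cv2.imwrite('pics/'+f,g['frame'][:,:,::-1]); return g
E
python3 - <<'E'
from h import *
import pickle
for n in ('top','scene'):
    g=grab(n,n+'0.png'); print({k:(v if k!='frame' else 0) for k,v in g.items()})
    pickle.dump(g,open(n+'0.pkl','wb'))
a=cv2.imread('pics/top0.png');cv2.imwrite('pics/top0b.png',cv2.resize(a,(800,600)))
print(robot.get_state())
E
```

```text
{'frame': 0, 'camera_matrix': array([[426.19302003,   0.        , 259.07603231],
       [  0.        , 426.19302003, 186.14297476],
       [  0.        ,   0.        ,   1.        ]]), 'xyz': array([4.42333566e+02, 3.13210081e-01, 1.36786272e+03]), 'rotation': array([ 0.07099198, -0.08118052, -1.56550294])}
{'frame': 0, 'camera_matrix': array([[418.26914777,   0.        , 254.11351247],
       [  0.        , 418.26914777, 192.62198732],
       [  0.        ,   0.        ,   1.        ]]), 'xyz': array([154.84710015, 686.33176188, 950.4573006 ]), 'rotation': array([ 0.27740347, -0.98643041, -2.45691242])}
{'t': 0.1, 'joint_pos': array([ 1.13799810e+00,  3.42657987e-01,  1.52494426e+00, -2.16861213e-05,
        1.27543130e+00, -1.45978127e-01]), 'qvel': array([-0.00078885, -0.00233686, -0.0016122 ,  0.000226  ,  0.00048489,
       -0.00028918]), 'tau': array([ 5.22783830e-04, -4.31995833e+01, -2.44692171e+01,  7.18765939e-02,
        5.26639796e-02, -3.40274232e-05]), 'tool_pos': array([148.33528295, 503.20735107, 226.10396764]), 'tcp_rot': array([-4.48927353e-01, -3.10895568e+00,  2.17826119e-03]), 'force': array([0.51457566, 0.59313328, 0.06356282]), 'torque': array([ 0.05795068, -0.011631  , -0.00364624]), 'grip_width': 91.5048023156334}
```

View pics/top0b.png

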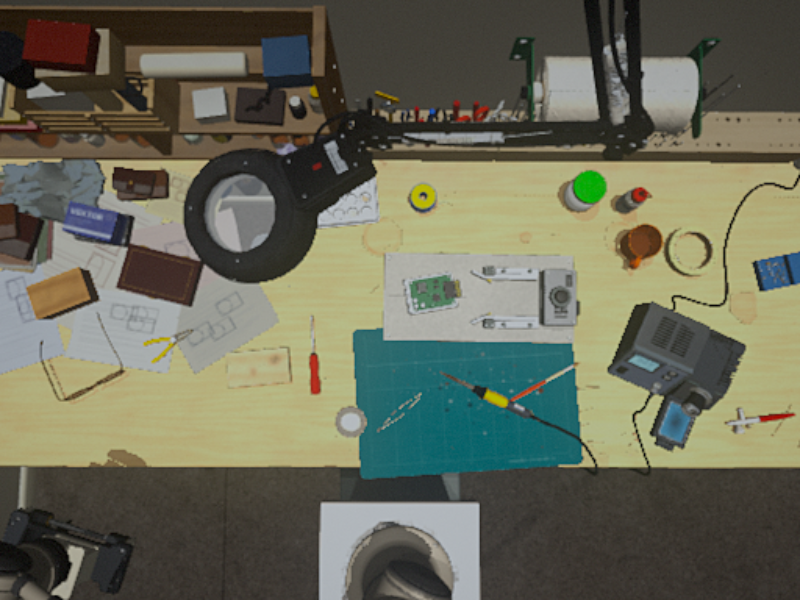

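View pics/scene0.png

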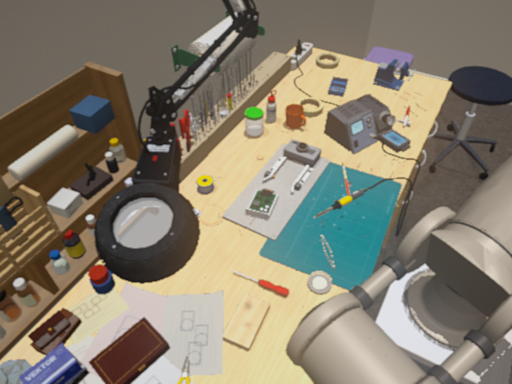

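Top view: the dock's x points right (world −y). The module is at about (432,293) and the button at about (562,295) in the 800-px picture. I'll zoom in to measure them.

```bash
cat >> h.py <<'E'
def unproj(g,uv,z):
    R=cv2.Rodrigues(np.array(g['rotation']))[0]; K=g['camera_matrix']
    p=np.linalg.solve(K,[uv[0],uv[1],1.]); d=R@np.array([p[0],-p[1],-p[2]])
    return g['xyz']+d*(z-g['xyz'][2])/d[2]
def proj(g,P):
    R=cv2.Rodrigues(np.array(g['rotation']))[0]; c=R.T@(np.array(P)-g['xyz']); c=np.array([c[0],-c[1],-c[2]])
    q=g['camera_matrix']@c; return q[:2]/q[2]
E
python3 - <<'E'
import cv2
a=cv2.imread('pics/top0.png')[155:225,240:375]
cv2.imwrite('pics/top0c.png',cv2.resize(a,None,fx=5.9,fy=5.9,interpolation=cv2.INTER_CUBIC))
E
```

```text
(no output)
```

View pics/top0c.png

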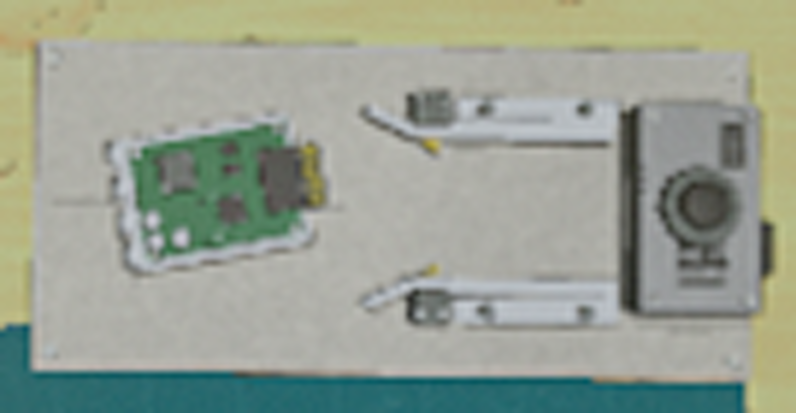

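The crop shows the board corners at (38,42), (748,52), (745,380) and (33,370). The module's back-plate corners are at about (110,145) and (132,270), its front corners at (287,118) and (313,238), and the button is centred at (705,203).

```bash
cat > m.py <<'E'
from h import *
import pickle
g=pickle.load(open('top0.pkl','rb'))
f=lambda p,z: unproj(g,(240+(p[0]+.5)/5.9-.5,155+(p[1]+.5)/5.9-.5),z)
B=[f(p,10) for p in ((38,42),(748,52),(745,380),(33,370))]
for b in B: print(b.round(1))
ctr=sum(B)/4; ax=(B[1]-B[0])+(B[2]-B[3]); print('len',np.linalg.norm(B[1]-B[0]),np.linalg.norm(B[2]-B[3]),'wid',np.linalg.norm(B[3]-B[0]),np.linalg.norm(B[2]-B[1]))
ax/=np.linalg.norm(ax); ay=np.array([-ax[1],ax[0],0]); o=ctr+10*ax; o[2]=0
print('ax',ax,'ang',np.degrees(np.arctan2(ax[1],ax[0])),'o',o)
D=lambda P:np.round([(P-o)@ax,(P-o)@ay,P[2]],1)
for n,p,z in (('btn',(705,203),52),('bl',(110,145),36),('br',(132,270),36),('fl',(287,118),22),('fr',(313,238),22),('plug',(322,178),20),('railL',(614,142),26),('railR',(614,282),26),('mouthL',(362,108),26),('mouthR',(363,307),26)):
    P=f(p,z); print(n,P.round(1),'dock',D(P))
E
python3 m.py
```

```text
[653.2  34.   10. ]
[ 649.5 -353.8   10. ]
[ 470.8 -348.5   10. ]
[474.7  35.5  10. ]
len 387.86570177670666 384.05083444392943 wid 178.510134401713 178.79961071135062
ax [-0.00989515 -0.99995104  0.        ] ang -90.5669596020521 o [ 561.9779525  -168.18823597    0.        ]
btn [ 562.7 -318.5   52. ] dock [150.3   2.3  52. ]
bl [593.9  -5.4  36. ] dock [-163.1   30.3   36. ]
br [527.2 -17.3  36. ] dock [-150.6  -36.2   36. ]
fl [ 610.6 -100.8   22. ] dock [-67.8  47.9  22. ]
fr [ 545.7 -114.6   22. ] dock [-53.4 -16.8  22. ]
plug [ 578.3 -119.8   20. ] dock [-48.6  15.9  20. ]
railL [ 597.9 -276.4   26. ] dock [107.9  37.   26. ]
railR [ 522.5 -275.3   26. ] dock [107.5 -38.4  26. ]
mouthL [ 615.7 -140.9   26. ] dock [-27.8  53.4  26. ]
mouthR [ 508.6 -140.8   26. ] dock [-26.8 -53.7  26. ]
```

Emit:
jog_arm(
  commands=[
    [1,[1.7,-2.8,0],-4],
    [1,[1.7,-2.8,0],-4],
    [1,[1.7,-2.8,0],-4],
    [1,[1.7,-2.8,0],-4],
    [1,[1.7,-2.8,0],-4],
    [1,[1.7,-2.8,0],-4],
    [1,[1.7,-2.8,0],-4],
    [1,[1.7,-2.8,0],-4],
    [1,[1.7,-2.8,0],-4],
    [1,[1.7,-2.8,0],-4],
    [1,[1.7,-2.8,0],-4],
    [1,[1.7,-2.8,0],-4],
    [1,[1.7,-2.8,0],-4],
    [1,[1.7,-2.8,0],-4],
    [1,[1.7,-2.8,0],-4],
    [1,[1.7,-2.8,0],-4],
  ],
)

```text
t: 1.43
tool_pos: [421.8, 35.9, 221.7]
tcp_rot: [-2.074, -2.35, 0.006]
force: [0.8, 0.4, -0.3]
grip_width: 10.1
```

Emit:
jog_arm(
  commands=[
    [1,[1.65,-0.13,-1],0.4],
    [1,[1.65,-0.13,-1],0.4],
    [1,[1.65,-0.13,-1],0.4],
    [1,[1.65,-0.13,-1],0.4],
    [1,[1.65,-0.13,-1],0.4],
    [1,[1.65,-0.13,-1],0.4],
    [1,[1.65,-0.13,-1],0.4],
    [1,[1.65,-0.13,-1],0.4],
    [1,[0,0,-1],0],
    [1,[0,0,-1],0],
    [1,[0,0,0],0],
  ],
)

```text
t: 2.35
tool_pos: [560.2, 16.6, 112.3]
tcp_rot: [-2.022, -2.391, 0.013]
force: [-0.1, -0.1, -0.3]
grip_width: 9.8
```

```bash
cat >> h.py <<'E'
O=np.array([561.9,-168.4,0]); A=np.radians(-90.57); AX=np.array([np.cos(A),np.sin(A),0]); AY=np.array([-AX[1],AX[0],0])
def st():
    s=robot.get_state(); r=s['tcp_rot']; j=np.degrees(2*np.arctan2(r[1],r[0]))-90; j=(j+90)%180-90
    p=s['tool_pos']-O; print('t',s['t'],'tcp',s['tool_pos'].round(1),'jaw',round(j,2),'dock',(p@AX).round(1),(p@AY).round(1),'F',s['force'].round(1),'grip',s['grip_width'])
    return s
def tool_T(s):
    T=np.eye(4);T[:3,:3]=cv2.Rodrigues(np.array(s['tcp_rot']))[0];T[:3,3]=s['tool_pos'];return T
def wristcam(s,g):
    T=tool_T(s)@g['mount']; return dict(camera_matrix=g['camera_matrix'],xyz=T[:3,3],rotation=cv2.Rodrigues(T[:3,:3])[0].ravel())
E
python3 - <<'E'
from h import *
import pickle
s=st(); g=grab('wrist','w1.png'); c=wristcam(s,g); print(c)
pickle.dump((c),open('w1.pkl','wb'))
E
```

```text
t 2.35 tcp [560.2  16.6 112.3] jaw 9.54 dock -184.9 -3.5 F [-0.1 -0.1 -0.3] grip 9.800222320630747
{'camera_matrix': array([[290.30320492,   0.        , 251.15497478],
       [  0.        , 290.30320492, 187.16396274],
       [  0.        ,   0.        ,   1.        ]]), 'xyz': array([549.99539129,  87.41500411, 271.40346094]), 'rotation': array([-0.26934379, -0.01017261,  0.16600091])}
```

View pics/w1.png

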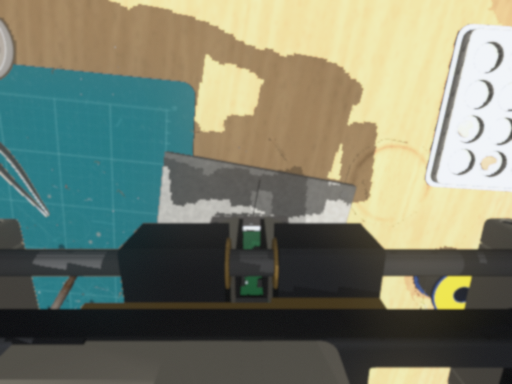

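The wrist camera looks backward, away from the module, and shows only the gripper and the board's rear edge, so I'll use the top camera. Next is shifting a little and lowering.

Emit:
jog_arm(
  commands=[
    [1,[-0.4,0.5,-1.5],0.5],
    [1,[0,0,-1.5],0],
    [1,[0,0,-1.5],0],
    [1,[0,0,-1.5],0],
    [1,[0,0,-1.5],0],
    [1,[0,0,-1],0],
    [1,[0,0,-0.6],0],
    [1,[0,0,0],0],
  ],
)

```text
t: 3.07
tool_pos: [553.9, 22.6, 25.5]
tcp_rot: [-2.015, -2.405, 0.006]
force: [0.8, 0.1, 0.4]
grip_width: 10.0
```

Run:
```python
from h import *
s=st(); g=grab('top','t2.png'); a=cv2.imread('pics/t2.png')[145:235,220:375]
cv2.imwrite('pics/t2c.png',cv2.resize(a,None,fx=5,fy=5,interpolation=cv2.INTER_CUBIC))
```

```text
t 3.0667 tcp [553.9  22.6  25.5] jaw 10.09 dock -190.9 -9.9 F [0.8 0.1 0.4] grip 9.97036927041145
```

View pics/t2c.png

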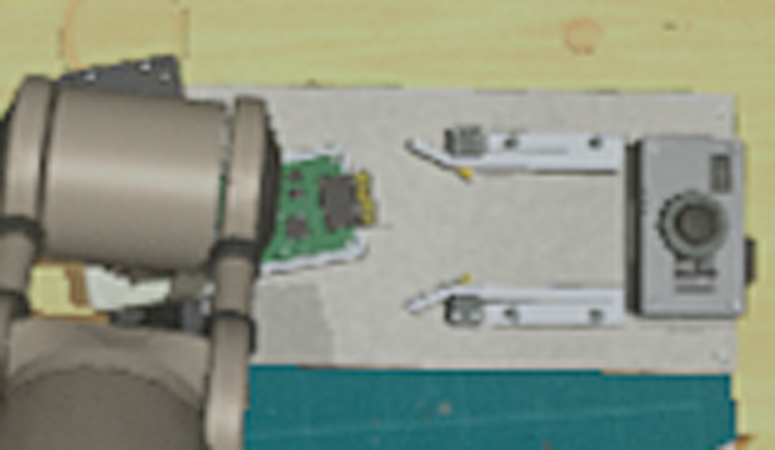

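The view shows the module undisturbed, with its plug at about (368,200), and the arm hiding its rear half. Now I'll lower to z≈15 and move up to contact.

Emit:
jog_arm(
  commands=[
    [1,[0,0,-0.6],0],
    [1,[0,0,-0.4],0],
    [1,[0.08,-0.45,0],0],
    [1,[0.08,-0.45,0],0],
    [1,[0.08,-0.45,0],0],
    [1,[0.08,-0.45,0],0],
    [1,[0.04,-0.2,0],0],
    [1,[0.04,-0.2,0],0],
    [1,[0.04,-0.2,0],0],
    [1,[0.04,-0.2,0],0],
  ],
)

```text
t: 3.95
tool_pos: [561.6, -6.1, 18.6]
tcp_rot: [2.018, 2.406, 0.001]
force: [-0.2, 2.2, 0.0]
grip_width: 10.1
```

```bash
python3 -c "
from h import *
st()"
```

```text
t 3.95 tcp [561.6  -6.1  18.6] jaw 10.04 dock -162.3 -2.0 F [-0.2  2.2  0. ] grip 10.066722910767448
```

Emit:
jog_arm(
  commands=[
    [1,[0.05,-0.4,-0.03],-0.8],
    [1,[0.05,-0.4,-0.03],-0.8],
    [1,[0.05,-0.4,-0.03],-0.8],
    [1,[0.04,-0.4,-0.03],-0.8],
    [1,[0.04,-0.4,-0.03],-0.8],
    [1,[0.03,-0.4,0],-0.8],
    [1,[0.03,-0.4,0],-0.8],
    [1,[0.02,-0.4,0],-0.8],
    [1,[0.02,-0.4,0],-0.8],
    [1,[0,-0.4,0],-0.8],
    [1,[0,-0.4,0],-0.8],
  ],
)

```text
t: 4.87
tool_pos: [566.8, -53.0, 18.3]
tcp_rot: [2.211, 2.226, 0.007]
force: [-0.7, 3.5, 2.3]
grip_width: 9.8
```

Run:
```python
from h import *
s=st(); g=grab('top','t3.png'); a=cv2.imread('pics/t3.png')[145:235,240:375]
cv2.imwrite('pics/t3c.png',cv2.resize(a,None,fx=5.9,fy=5.9,interpolation=cv2.INTER_CUBIC))
```

```text
t 4.8667 tcp [566.8 -53.   18.3] jaw 0.39 dock -115.5 3.8 F [-0.7  3.5  2.3] grip 9.780967063907372
```

View pics/t3c.png

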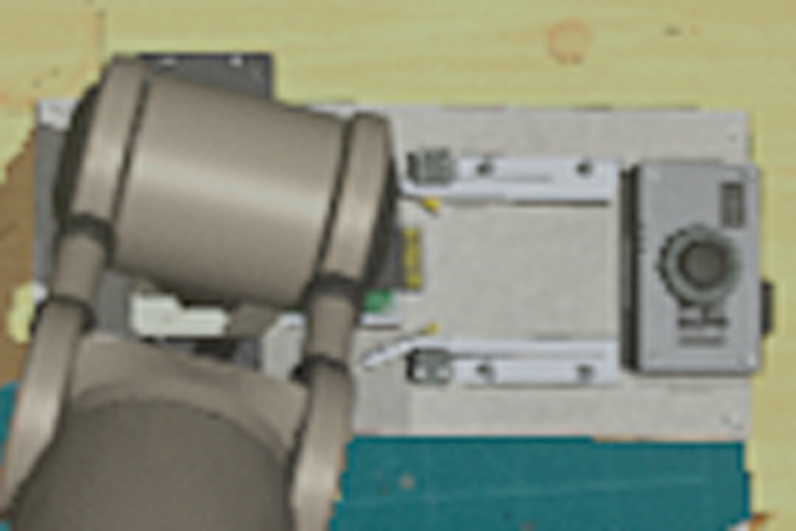

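The plug tip is at about (421,259) and the rail midline near y=268. So the module is straight, about 4 mm left of centre, with its front entering the flare. I'll bring it right while advancing.

Emit:
jog_arm(
  commands=[
    [1,[-0.15,-0.25,-0.04],-0.3],
    [1,[-0.15,-0.25,-0.04],-0.3],
    [1,[-0.12,-0.25,-0.04],-0.3],
    [1,[-0.1,-0.25,-0.04],0],
    [1,[-0.05,-0.25,-0.04],0],
    [1,[0,-0.25,0],0],
    [1,[0,-0.25,0],0],
    [1,[0,-0.25,0],0],
  ],
)

```text
t: 5.58
tool_pos: [562.0, -69.8, 17.0]
tcp_rot: [2.234, 2.206, 0.019]
force: [2.2, 12.2, 2.5]
grip_width: 9.8
```

```bash
python3 -c "
from h import *
st()"
```

```text
t 5.5833 tcp [562.  -69.8  17. ] jaw -0.73 dock -98.6 -0.9 F [ 2.2 12.2  2.5] grip 9.780843107564628
```

Emit:
jog_arm(
  commands=[
    [1,[0,-0.25,-0.03],0],
    [1,[0,-0.25,-0.03],0],
    [1,[0,-0.25,0],0],
    [1,[0,-0.25,0],0],
    [1,[0,-0.25,0],0],
  ],
)

```text
t: 6.0
tool_pos: [562.1, -70.6, 17.2]
tcp_rot: [-2.229, -2.2, -0.038]
force: [4.0, 15.5, 3.4]
grip_width: 10.3
```

Run:
```python
from h import *
s=st(); g=grab('top','t4.png'); a=cv2.imread('pics/t4.png')[145:235,240:375]
cv2.imwrite('pics/t4c.png',cv2.resize(a,None,fx=5.9,fy=5.9,interpolation=cv2.INTER_CUBIC))
```

```text
t 6.0 tcp [562.1 -70.6  17.2] jaw -0.73 dock -97.8 -0.8 F [ 4.  15.5  3.4] grip 10.265025507998692
```

View pics/t4c.png

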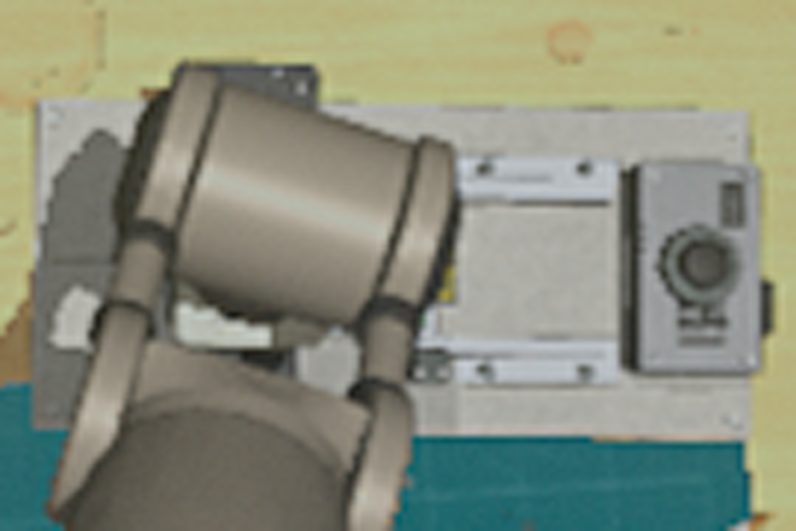

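The module's front is now at the catch bevels, and 15 N does not move them. Per-row force seems to scale with step size. The plug sits about 2 mm right, so I'll ease the tool left and push with larger steps.

Emit:
jog_arm(
  commands=[
    [1,[0.15,-0.2,0],0],
    [1,[0.1,-0.4,-0.03],0],
    [1,[0,-0.4,-0.03],0],
    [1,[0,-0.4,0],0],
  ],
)

```text
t: 6.38
tool_pos: [561.8, -76.8, 17.1]
tcp_rot: [-2.218, -2.195, -0.042]
force: [1.5, 4.7, 1.1]
grip_width: 9.4
```

```bash
python3 -c "
from h import *
st()"
```

```text
t 6.3833 tcp [561.8 -76.8  17.1] jaw -0.61 dock -91.6 -1.0 F [1.5 4.7 1.1] grip 9.376036729299488
```

Emit:
jog_arm(
  commands=[
    [1,[0.05,-0.35,-0.03],0],
    [1,[0.02,-0.35,-0.03],0],
    [1,[0,-0.35,-0.02],0],
    [1,[0,-0.35,0],0],
    [1,[0,-0.35,0],0],
    [1,[0,-0.35,0],0],
    [1,[0,-0.35,0],0],
    [1,[0,-0.35,0],0],
    [1,[0,-0.35,0],0],
    [1,[0,-0.35,0],0],
    [1,[0,-0.35,0],0],
    [1,[0,-0.35,0],0],
  ],
)

```text
t: 7.38
tool_pos: [561.4, -110.7, 17.2]
tcp_rot: [-2.208, -2.189, -0.056]
force: [2.4, 6.1, 2.7]
grip_width: 10.1
```

```bash
python3 -c "
from h import *
st()"
```

```text
t 7.3833 tcp [ 561.4 -110.7   17.2] jaw -0.49 dock -57.7 -1.1 F [2.4 6.1 2.7] grip 10.084509583539404
```

The tool has tilted about 1.5° with the tips lagging, so it pushes near the plate's top. I'll back off and spin the gripper −180°. That makes the tips lead, for a lower push, and turns the wrist camera forward.

Emit:
jog_arm(
  commands=[
    [1,[0,1,0.3],0],
    [1,[0,1,0.3],0],
    [1,[0,1,0.3],0],
    [1,[0,0,0],-7],
    [1,[0,0,0],-7],
    [1,[0,0,0],-7],
    [1,[0,0,0],-7],
    [1,[0,0,0],-7],
    [1,[0,0,0],-7],
    [1,[0,0,0],-7],
    [1,[0,0,0],-7],
    [1,[0,0,0],-7],
    [1,[0,0,0],-7],
    [1,[0,0,0],-7],
    [1,[0,0,0],-7],
    [1,[0,0,0],-7],
  ],
)

```text
t: 8.72
tool_pos: [554.3, -67.2, 27.7]
tcp_rot: [-3.137, 0.1, -0.064]
force: [0.2, -0.8, -0.2]
grip_width: 9.9
```

```bash
cat >> h.py <<'E'
def full():
    s=st(); R=tool_T(s)[:3,:3]; print('q',np.round(s['joint_pos'],2),'zaxis',R[:,2].round(3)); return s
E
python3 -c "
from h import *
full()"
```

```text
t 8.7167 tcp [554.3 -67.2  27.7] jaw 86.35 dock -101.1 -8.6 F [ 0.2 -0.8 -0.2] grip 9.923071955187984
q [-0.26  0.61  1.7   0.02  0.79  1.36] zaxis [ 0.041  0.001 -0.999]
```

Emit:
jog_arm(
  commands=[
    [1,[0.06,0,0],-7],
    [1,[0.06,0,0],-7],
    [1,[0.06,0,0],-7],
    [1,[0.06,0,0],-7],
    [1,[0.06,0,0],-7],
    [1,[0.06,0,0],-7],
    [1,[0.06,0,0],-7],
    [1,[0.06,0,0],-7],
    [1,[0.06,0,0],-7],
    [1,[0.06,0,0],-7],
    [1,[0.06,0,0],-7],
    [1,[0.06,0,0],-7],
    [1,[0,0,0],0],
  ],
)

```text
t: 9.8
tool_pos: [556.0, -54.7, 29.5]
tcp_rot: [2.204, -2.196, 0.04]
force: [-0.3, 0.1, -0.6]
grip_width: 10.2
```

Run:
```python
from h import *
s=full(); g=grab('wrist','w2.png'); a=cv2.imread('pics/w2.png')
```

```text
t 9.8 tcp [556.  -54.7  29.5] jaw 0.2 dock -113.7 -7.0 F [-0.3  0.1 -0.6] grip 10.222097371187955
q [-0.21  0.63  1.66 -0.05  0.85  2.96] zaxis [-0.003 -0.039 -0.999]
```

View pics/w2.png

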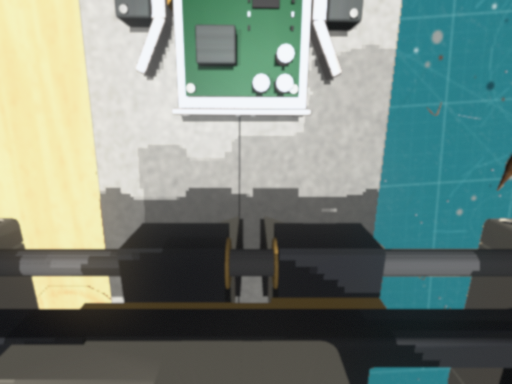

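The wrist view now shows the module seated straight between the rails, with its plate edge running from (175,112) to (309,112). The tool is 7 mm right of centre. I'll centre, lower and advance.

Emit:
jog_arm(
  commands=[
    [1,[0.3,-0.6,-0.5],-0.4],
    [1,[0.3,-0.6,-0.5],-0.3],
    [1,[0.1,-0.6,-0.3],0],
    [1,[0,-0.6,0],0],
    [1,[0,-0.6,0],0],
    [1,[0,-0.6,0],0],
    [1,[0,-0.3,0],0],
    [1,[0,0,0],0],
  ],
)

```text
t: 10.52
tool_pos: [562.6, -97.6, 14.5]
tcp_rot: [2.21, -2.189, 0.038]
force: [-0.0, -0.4, 0.7]
grip_width: 10.0
```

```bash
python3 -c "
from h import *
full()"
```

```text
t 10.5167 tcp [562.6 -97.6  14.5] jaw 0.55 dock -70.8 0.0 F [-0.  -0.4  0.7] grip 10.03879322211098
q [-0.28  0.67  1.63 -0.05  0.83  2.88] zaxis [-0.005 -0.039 -0.999]
```

Emit:
jog_arm(
  commands=[
    [1,[0,-0.4,0],-0.4],
    [1,[0,-0.4,0],-0.4],
    [1,[0,-0.3,0],-0.3],
    [1,[0,-0.35,0],0],
    [1,[0,-0.35,0],0],
    [1,[0,-0.35,0],0],
    [1,[0,-0.35,0],0],
    [1,[0,-0.35,0],0],
    [1,[0,-0.35,0],0],
    [1,[0,-0.35,0],0],
    [1,[0,-0.35,0],0],
    [1,[0,-0.35,0],0],
    [1,[0,-0.35,0],0],
    [1,[0,-0.35,0],0],
    [1,[0,-0.35,0],0],
  ],
)

```text
t: 11.77
tool_pos: [562.4, -152.2, 14.9]
tcp_rot: [2.189, -2.213, 0.032]
force: [0.3, 4.0, 1.5]
grip_width: 10.1
```

```bash
python3 -c "
from h import *
full()"
```

```text
t 11.7667 tcp [ 562.4 -152.2   14.9] jaw -0.61 dock -16.3 0.4 F [0.3 4.  1.5] grip 10.057905257930946
q [-0.38  0.68  1.6  -0.05  0.85  2.81] zaxis [-0.006 -0.035 -0.999]
```

Emit:
jog_arm(
  commands=[
    [1,[0,-0.35,0],0],
    [1,[0,-0.35,0],0],
    [1,[0,-0.35,0],0],
    [1,[0,-0.35,0],0],
    [1,[0,-0.35,0],0],
    [1,[0,-0.35,0],0],
  ],
)

```text
t: 12.27
tool_pos: [562.2, -173.0, 15.0]
tcp_rot: [2.189, -2.216, 0.027]
force: [2.1, 14.4, 3.3]
grip_width: 10.0
```

Emit:
jog_arm(
  commands=[
    [1,[0,-0.35,0],0],
    [1,[0,-0.35,0],0],
  ],
)

```text
t: 12.43
tool_pos: [562.1, -175.6, 15.1]
tcp_rot: [2.191, -2.221, 0.017]
force: [4.2, 23.8, 6.9]
grip_width: 10.3
```

Emit:
jog_arm(
  commands=[
    [1,[0,-0.4,0],0],
    [1,[0,-0.4,0],0],
  ],
)

```text
t: 12.6
tool_pos: [562.1, -175.5, 15.2]
tcp_rot: [2.196, -2.228, 0.001]
force: [3.2, 21.5, 5.7]
grip_width: 10.3
```

The TCP is at dock x ≈ 7 with 22–24 N and no further motion, as expected at the stop. I'll back off and look.

Emit:
jog_arm(
  commands=[
    [1,[0,-0.4,0],0],
    [1,[0,0.5,0],0],
    [1,[0,0.8,0],0],
    [1,[0,1,0],0],
    [1,[0,1,0.3],0],
    [1,[0,1.2,0.5],0],
    [1,[0,1.2,0.5],0],
    [1,[0,0,0],0],
  ],
)

```text
t: 13.27
tool_pos: [561.9, -116.0, 29.5]
tcp_rot: [2.197, -2.229, -0.003]
force: [-0.4, -0.8, 0.2]
grip_width: 10.0
```

Run:
```python
from h import *
import pickle
s=full(); g=grab('wrist','w3.png'); c=wristcam(s,g); pickle.dump(c,open('w3.pkl','wb'))
a=cv2.imread('pics/w3.png')[0:220,100:400]
cv2.imwrite('pics/w3c.png',cv2.resize(a,None,fx=2.6,fy=2.6,interpolation=cv2.INTER_CUBIC))
for n,d in (('home plate L',(14,36,36)),('home R',(14,-36,36)),('17 L',(17,36,36)),('8L',(8,36,36)),('catchL',(14,30.5,21)),('catchR',(14,-30.5,21)),('socketL',(116,20,48))):
    P=O+d[0]*AX+d[1]*AY;P[2]=d[2]; q=proj(c,P); print(n,((q-[100,0])*2.6).round())
```

```text
t 13.2667 tcp [ 561.9 -116.    29.5] jaw -0.82 dock -52.4 -0.5 F [-0.4 -0.8  0.2] grip 10.006078987658437
q [-0.33  0.65  1.61 -0.01  0.89  2.83] zaxis [-0.01  -0.007 -1.   ]
home plate L [206. 311.]
home R [571. 308.]
17 L [205. 295.]
8L [208. 341.]
catchL [247. 308.]
catchR [529. 306.]
socketL [ 247. -403.]
```

View pics/w3c.png

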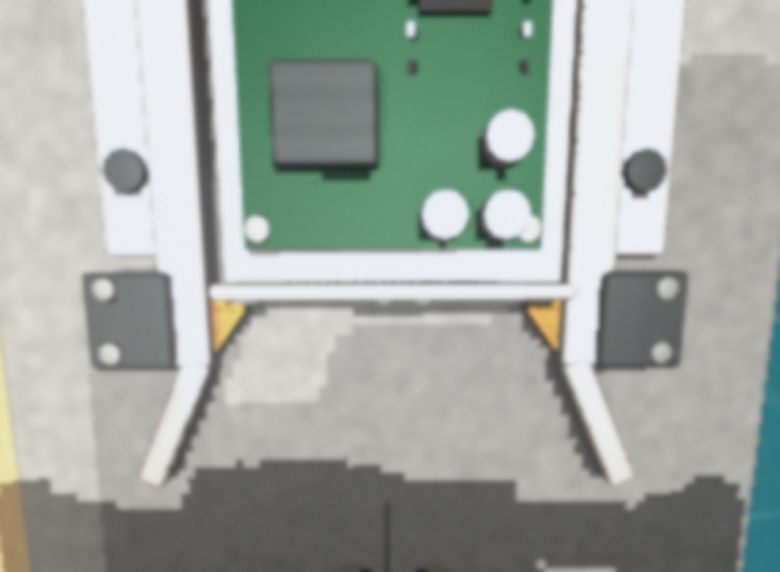

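Both brass catches stand fully out behind the plate. Their tips at (245,305) and (527,305) match the predicted shut positions of (247,308) and (529,306). Next I'll rise and move towards the button.

Emit:
jog_arm(
  commands=[
    [0,[0,0,1.8],0],
    [0,[0,0,1.8],0],
    [0,[0,0,1.8],0],
    [0,[0,0,1.8],0],
    [0,[0,-1.8,1],0],
    [0,[0,-1.8,0],0],
    [0,[0,-1.8,0],0],
    [0,[0,-1.8,0],0],
    [0,[0,-1.8,0],0],
    [0,[0,-1.8,0],0],
    [0,[0,0,0],0],
  ],
)

```text
t: 14.23
tool_pos: [561.6, -231.2, 117.5]
tcp_rot: [2.201, -2.222, 0.008]
force: [0.6, -0.2, -0.1]
grip_width: 0.4
```

Run:
```python
from h import *
import pickle
s=full(); g=grab('wrist','w4.png'); c=wristcam(s,g); pickle.dump(c,open('w4.pkl','wb'))
a=cv2.imread('pics/w4.png')[0:280,60:430]
cv2.imwrite('pics/w4c.png',cv2.resize(a,None,fx=2.1,fy=2.1,interpolation=cv2.INTER_CUBIC))
for n,d in (('btn48',(147,0,48)),('btn58',(147,0,58)),('headFL',(116,56,48)),('headFR',(116,-56,48)),('BL',(181,56,48))):
    P=O+d[0]*AX+d[1]*AY;P[2]=d[2]; q=proj(c,P); print(n,((q-[60,0])*2.1).round())
```

```text
t 14.2333 tcp [ 561.6 -231.2  117.5] jaw -0.55 dock 62.8 0.3 F [ 0.6 -0.2 -0.1] grip 0.40960960266008845
q [-0.51  0.59  1.43 -0.02  1.12  2.65] zaxis [-0.006 -0.014 -1.   ]
btn48 [401. 192.]
btn58 [401. 190.]
headFL [250. 280.]
headFR [551. 280.]
BL [237.  88.]
```

View pics/w4c.png

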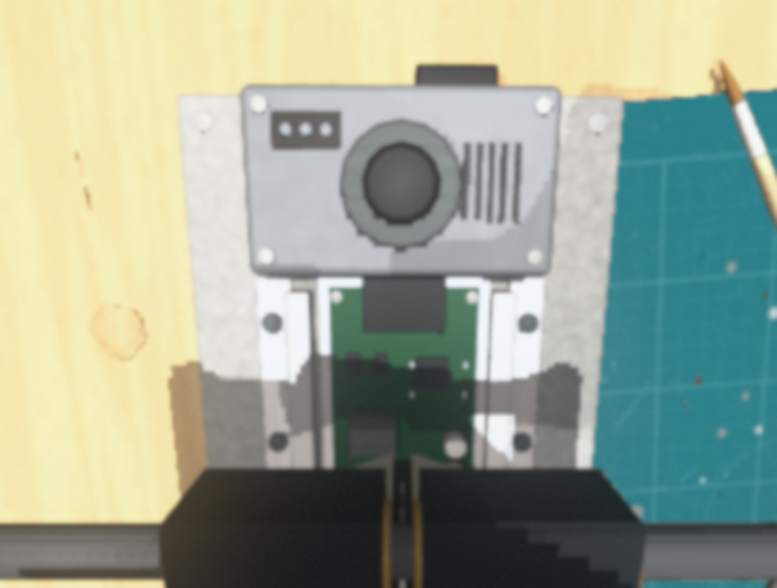

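The button is at about (401,183), 3 mm further along than predicted, which agrees with the first top measurement. So it is at world ≈ (560.5,−318).

Emit:
jog_arm(
  commands=[
    [0,[0,-1.6,0],0],
    [0,[0,-1.6,0],0],
    [0,[0,-1.6,0],0],
    [0,[0,-1.6,-0.5],0],
    [0,[0,-1.3,-1],0],
    [0,[0,0,-1],0],
    [0,[0,0,0],0],
  ],
)

```text
t: 14.87
tool_pos: [561.0, -310.1, 89.5]
tcp_rot: [2.202, -2.222, 0.004]
force: [-0.1, 0.2, -0.2]
grip_width: 0.6
```

Emit:
jog_arm(
  commands=[
    [0,[0,-0.7,-1],0],
    [0,[0,0,-1],0],
    [0,[0,0,-0.5],0],
    [0,[0,0,0],0],
  ],
)

```text
t: 15.2
tool_pos: [561.5, -317.2, 64.2]
tcp_rot: [2.203, -2.221, 0.006]
force: [-4.0, -0.5, 9.2]
grip_width: 0.2
```

Emit:
jog_arm(
  commands=[
    [0,[0,0,-0.15],0],
    [0,[0,0,-0.15],0],
    [0,[0,0,-0.15],0],
  ],
)

```text
t: 15.45
tool_pos: [561.5, -317.2, 64.1]
tcp_rot: [2.204, -2.217, 0.011]
force: [-4.2, 0.7, 12.3]
grip_width: 0.5
```

Emit:
jog_arm(
  commands=[
    [0,[0,0,0.5],0],
    [0,[0,0,0.5],0],
    [0,[0,0,0.5],0],
    [0,[0,0,0],0],
  ],
)

```text
t: 15.78
tool_pos: [561.8, -315.6, 79.9]
tcp_rot: [2.206, -2.215, 0.012]
force: [1.2, -0.9, -0.2]
grip_width: 0.5
```

Emit:
jog_arm(
  commands=[
    [0,[0,0,-0.2],0],
    [0,[0,0,-0.2],0],
    [0,[0,0,-0.2],0],
  ],
)

```text
t: 16.03
tool_pos: [562.0, -314.7, 73.0]
tcp_rot: [2.208, -2.214, 0.01]
force: [-0.4, -1.3, 0.5]
grip_width: 0.6
```

Emit:
jog_arm(
  commands=[
    [0,[0,0,-0.2],0],
    [0,[0,0,-0.1],0],
  ],
)

```text
t: 16.2
tool_pos: [561.6, -314.4, 68.5]
tcp_rot: [2.207, -2.214, 0.008]
force: [-0.7, -0.8, 1.8]
grip_width: 0.6
```

Emit:
jog_arm(
  commands=[
    [0,[0,0,-0.1],0],
    [0,[0,0,-0.1],0],
  ],
)

```text
t: 16.37
tool_pos: [561.7, -314.4, 66.1]
tcp_rot: [2.207, -2.214, 0.008]
force: [-0.5, 0.1, 3.8]
grip_width: 0.5
```

Emit:
jog_arm(
  commands=[
    [0,[0,0,-0.1],0],
    [0,[0,0,-0.1],0],
  ],
)

```text
t: 16.53
tool_pos: [561.7, -314.4, 64.3]
tcp_rot: [2.207, -2.214, 0.008]
force: [-1.1, 0.5, 3.9]
grip_width: 0.5
```

Emit:
jog_arm(
  commands=[
    [0,[0,-0.3,-0.15],0],
    [0,[0,0,-0.25],0],
    [0,[0,0,-0.3],0],
    [0,[0,0,-0.3],0],
  ],
)

```text
t: 16.87
tool_pos: [561.8, -314.5, 63.9]
tcp_rot: [2.21, -2.215, 0.007]
force: [-7.5, 4.0, 20.0]
grip_width: 0.3
```

Emit:
jog_arm(
  commands=[
    [0,[0,0,0.2],0],
    [0,[0,0,0.1],0],
  ],
)

```text
t: 17.03
tool_pos: [561.8, -314.6, 69.0]
tcp_rot: [2.211, -2.215, 0.01]
force: [0.4, -0.1, 0.8]
grip_width: 0.6
```

Emit:
jog_arm(
  commands=[
    [0,[0,0,0.1],0],
  ],
)

```text
t: 17.12
tool_pos: [561.9, -314.6, 70.1]
tcp_rot: [2.211, -2.215, 0.01]
force: [0.5, -0.3, 0.5]
grip_width: 0.5
```

Emit:
jog_arm(
  commands=[
    [0,[0,0,0.1],0],
  ],
)

```text
t: 17.2
tool_pos: [561.8, -314.6, 70.9]
tcp_rot: [2.21, -2.215, 0.01]
force: [-0.1, 0.5, -0.2]
grip_width: 0.6
```

Emit:
jog_arm(
  commands=[
    [0,[0,0,0.1],0],
  ],
)

```text
t: 17.28
tool_pos: [561.7, -314.6, 71.4]
tcp_rot: [2.21, -2.215, 0.009]
force: [0.2, -0.0, -0.7]
grip_width: 0.5
```

Emit:
jog_arm(
  commands=[
    [0,[0,0,0.1],0],
  ],
)

```text
t: 17.37
tool_pos: [561.5, -314.5, 71.9]
tcp_rot: [2.21, -2.215, 0.008]
force: [-0.3, -0.1, -0.2]
grip_width: 0.6
```

Contact starts at z≈69 and a hard stop comes at 63.9 (20 N), so the button made its full 5 mm of travel. I'll retract and take a final look.

Emit:
jog_arm(
  commands=[
    [0,[0,0,1.5],0],
    [0,[0,0,1.5],0],
    [0,[0,0,1.5],0],
    [0,[0,1.8,1],0],
    [0,[0,1.8,0],0],
    [0,[0,1.8,0],0],
    [0,[0,1.8,0],0],
    [0,[0,1.8,0],0],
    [0,[0,1.8,0],0],
    [0,[0,1.8,0],0],
    [0,[0,1.8,0],0],
    [0,[0,0,0],0],
  ],
)

```text
t: 18.37
tool_pos: [555.5, -152.6, 120.2]
tcp_rot: [2.21, -2.213, -0.016]
force: [0.0, 0.4, 0.5]
grip_width: 0.3
```

Run:
```python
from h import *
s=full(); g=grab('wrist','w5.png')
a=cv2.imread('pics/w5.png')[0:270,60:430]
cv2.imwrite('pics/w5c.png',cv2.resize(a,None,fx=2.1,fy=2.1,interpolation=cv2.INTER_CUBIC))
```

```text
t 18.3667 tcp [ 555.5 -152.6  120.2] jaw -0.08 dock -15.7 -6.6 F [0.  0.4 0.5] grip 0.31514127850598056
q [-0.4   0.54  1.51 -0.01  1.1   2.75] zaxis [-0.017 -0.003 -1.   ]
```

View pics/w5c.png

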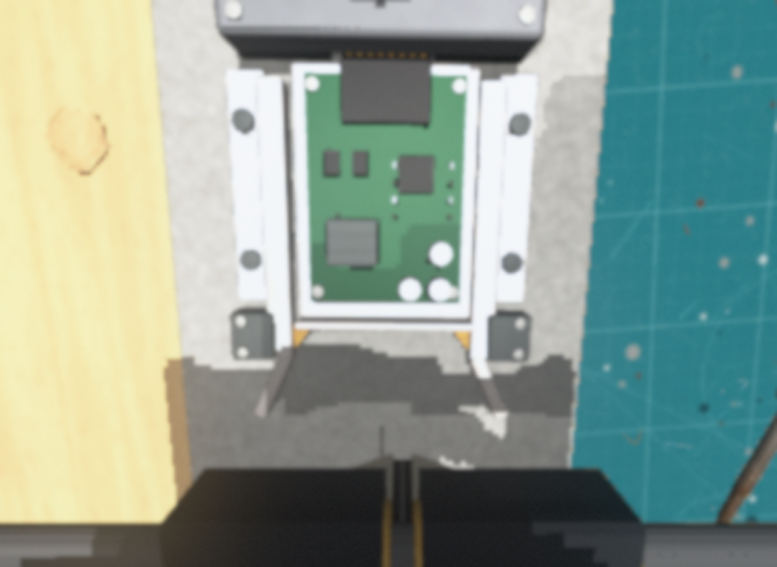

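The module is home: the plug is in the head at (385,55), and both brass catches show behind the plate at (300,338) and (463,338). The robot is clear of everything, so I'm handing in.

```bash
python3 -c "
from rig import robot
print(robot.close_job())"
```

```text
the job is handed in; nothing more can be done
None
```

I pushed the module straight in between the rails to its stop, and both catches snapped shut behind it. I then pressed the start button all the way down, let go, and handed the job in at about 18 s, well under the 64 s limit.

- **Module and catches:** The push ended at about 24 N with no further motion. After backing off, the wrist picture showed both catch tips within about 1 mm of where they should be when shut. The last picture showed the plug in the head and both catches still out, with the tool touching nothing.
- **Button:** By force and height readings, contact began at z ≈ 69 mm and a hard stop came at 63.9 mm under 20 N, so about 5 mm of travel. I pressed it twice: the first press went down too fast to read the travel. On release the force had gone by about z = 69 mm, so the button came back up. I did not check it again in a picture.
- **Disagreement:** The dock lay about 2–3 mm further along its x than my first fit. I corrected the button position for this.
- **Catch bevels:** The module stuck there briefly at 15 N, and larger steps got it through.
- **Gripper turn:** I backed off partway and turned the gripper half round so that it pushed lower on the plate.
- **Other objects:** I did not measure the bystanders again at the end, but the arm kept clear of them.

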